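# Find the spare spray nozzle under the caddy's cover

### The arm

A 6-joint arm with a two-finger parallel gripper is mounted at the origin on the work surface. World frame = base frame: x ahead of the robot, y to its left, z up, the work surface at z = 0. Lengths are in m, angles in rad, forces in N, time in s.
With the tool pointing down it reaches from about 0.3 to 0.775 m from the base axis. Payload 14.6 kg.
Tool frame: the origin (TCP) lies between the finger pads; the fingertips stand 8 mm ahead of it and the grasp point (between the pads) lies 11 mm behind it (ctrl.tip_reach is the distance from the TCP to the fingertips, in m); y points along the fingers, z is the direction in which the jaws open and shut, and the axes are right-handed (so a half turn about y gives the same grasp; the last joint's range is limited). The gripper opens to 94 mm and grips with 3 to 60 N. Pads are 16 mm wide; open, the fingers measure 119 mm over their backs; the gripper's body (75 mm by 177 mm) begins 78 mm behind the grasp point.
Start: joints at [1.2, 0.3, 1.521, -0, 1.321, -0.067], TCP at [0.165, 0.525, 0.213] pointing down, gripper open.
Joint ranges: [-3.03, 3.03], [-0.79, 2.21], [0.23, 2.52], [-1.04, 4.18], [0, 3.07], [-2.55, 2.55]. Speed limits (rad/s): [2.22, 2.22, 2.57, 3.14, 3.14, 3.14].

### API

Orientations are given as [roll, pitch, yaw] about the fixed x, y, z axes, in that order (R = Rz(yaw) Ry(pitch) Rx(roll)).
In Python, from station import ctrl gives the robot as it stands.
- The arm moves only by the tool play_rows, never from a script. Its arguments are lists of equal length, an entry for each row: "twist": the turn, a rotation vector about the world's x, y, z as a fraction of full scale, a list of three; "travel": the shift along the world's x, y, z as a fraction of full scale, a list of three; "grip": the gripper's target within -1 to 1 (shut at 1, half-way at 0, fully open at -1). A call has 1 to 12 rows; each row shifts and turns the commanded pose from where the row before left it; what a row does not reach is not made up. Full scale, the value 1, is 5 cm for a shift and 90 degrees for a turn. A row lasts 1/10 s, in which the tool goes at most 50 mm and 8.59 degrees, less where a joint would pass 70% of its speed; a pose out of reach is approached as far as the arm can. A call with a number of a shift or a turn outside -1 to 1 is refused whole. A call with a gripper value outside its range is refused whole. The fingers move at their own pace and stop on an object; "force" is the grip in N (left out, the last holds). Time passes only in rows, so rows that do not move let the fingers close. It gives the time, the measured TCP pose, the force and the opening at its end, in the units of the state.
- ctrl.get_obs(): the state, without advancing time (a new reading comes with each control period).
- ctrl.camera(name): name is "scene" or "side" or "wrist"; returns a dict with "img" (480x640x3 uint8, red, green, blue), "vfov" (degrees; the focal length in pixels is half the picture's height over the tangent of half this angle, whatever the lens; pixels are square), "cx", "cy" (the principal point, pixels), "rvec" (rotation vector, rad) and "tvec" (3), from world to camera coordinates, as OpenCV has them. Camera axes: x right, y down, z forward; pixel columns grow to the right and rows downward; lengths in m; the calibration is good to about 2 mm. A picture is of the moment at which its call begins. There is no depth.
- ctrl.hand_in(): hands the job in, once; it reports no verdict.
Trained networks look in a picture, given as the dict that the camera call returned (one of the last four; its "shot" number tells which), for a name from the list of things; names that differ only in an ending like _2 or _b are one class to them, and where a whole thing is asked for, a point or a joint stands for the part that bears it (a point fixed in the world has none). Each returns a list of dicts, best first, with "confidence" (0 to 1); they miss things now and then, are a little off and sometimes report something else, mostly with a low value. They report only what shows in the picture. A call takes as long as a camera call. They do not tell look-alikes from the thing itself.
- ctrl.boxes_of(name, picture): "point" ([column, row] in pixels, amid what is visible of it).
- ctrl.trace(name, picture): "pixels" (480x640 bool, what is visible of it) and "point" ([column, row] in pixels, amid what is visible of it).
The state is a dict: "time_s": time; "qpos": joint angles; "joint_vel": joint speeds; "tau": joint torques, N m; "ee_pos": TCP position; "eef_rot": TCP orientation; "force": force on the tool from outside, world axes, zero at the start; "moment": the same for the moment, N m; "grip_width": finger opening in m.
Only numpy, scipy, OpenCV 4.12 (cv2) and the standard library are available. Lean on these libraries where they do the work, as an engineer would, in place of code of your own. Each camera call takes 0.05 s, during which the arm holds its last target.

### The job

Slide the loose cover plate off the three pockets of the white parts caddy, all the way onto the caddy's flat deck, keeping it on the caddy and leaving it lying there. Then lift the spare spray nozzle out of whichever pocket holds it and stand it upright, flange down, inside the shallow black tray.

Things in the scene. Friction and masses are not known exactly. Their poses are not given: they have to be found in the camera images.
- caddy: White plastic caddy, fixed, 250 (x) by 184 (y) by 55 mm high; origin: centre of underside, z up. Three pockets in its -x half, centres x = -63, y = -60, 0, 60 mm, each 116 (x) by 56 (y) mm inside, 4 mm walls, floor 6 mm above the table, covered at the start. Its +x half (x -1 to 125) is a solid flat deck level with the rims, no lips.
- cover_handle (a point): Grip point in the bar handle at the centre of the loose cover plate, 28 mm above the plate's underside. Aluminium plate 126 (x) by 184 (y) by 4 mm, 0.35 kg, lying over the pockets, axes within 3 degrees of the caddy's. Handle 14 mm thick (x), 60 long (y), 34 tall above the plate. With this point at x = +63 mm in the caddy's frame the plate is wholly on the deck.
- nozzle_center (a point): Centre of the spray nozzle, 20 mm above its foot: grey plastic, 40 mm tall, 50 g, round, upright (z up): flange 38 mm across, 8 high at the foot, body 26 mm across from 8 to 30, cone to 12 mm at the top. Stands on the floor of one pocket; the others hold a low round drain plug (42 across, 18 high) and an open square strainer cup (36 wide, 26 high) of the same plastic.
- tray: Shallow open rectangular black plastic serving tray, fixed to the table, 120 mm (its x) by 160 mm (its y), 14 mm high, walls 4 mm, floor 4 mm above the table; origin at the centre of its underside, z up.
Not all that is in view belongs to the job. Leave any orange, purple or turquoise look-alike of the part that bears cover_handle alone.

How it is judged:
By the outcome, as a careful person would: the job done as asked, in the order asked, and still so for the second after the job is handed in, with the robot touching nothing.
It also fails if it takes over 54 s, if anything falls off the work surface, if the arm or the gripper's body presses on something with over 40 N, if the wrist force passes 120 N, or if a joint passes its speed limit or range.

## Working session

There is one attempt and no reset: what is moved stays moved. The work goes in short steps, Python scripts to look and compute and a tool call to move; the robot and the scene stay as the last step left them, time stands still between calls to the robot, and variables do not carry over. Pictures are saved under pics/ and viewed, and the job is handed in when it is done.

Besides the shell and the picture viewer there is one more tool, called after "Request:" as name(argument=value, ...) on one line, values as JSON. play_rows: Moves the arm, as the interface text tells. Its arguments: {"type":"object","properties":{"twist":{"type":"array"},"travel":{"type":"array"},"grip":{"type":"array"},"force":{"type":"number"}},"required":["twist","travel","grip"]}

```bash
ls; mkdir -p pics; python3 - <<'E'
from station import ctrl
import cv2
print(ctrl.get_obs(), ctrl.tip_reach)
for n in ["scene","side","wrist"]:
    c=ctrl.camera(n); cv2.imwrite(f"pics/{n}0.png",c["img"][:,:,::-1]); print(n,{k:v for k,v in c.items() if k!="img"})
    for t in ["caddy","cover_handle","tray","nozzle_center"]:
        print(t,[(b["point"],round(b["confidence"],2)) for b in ctrl.boxes_of(t,c)])
E
```

```text
pics
{'time_s': 0.0, 'qpos': array([ 1.20040898e+00,  3.00478967e-01,  1.52158813e+00,  7.65402183e-06,
        1.32072151e+00, -6.65883842e-02]), 'joint_vel': array([-7.39091294e-04,  9.11264681e-05, -1.91871090e-03,  1.91633377e-03,
       -1.76159320e-03,  1.13688885e-03]), 'tau': array([-2.75605358e-03, -5.31795931e+01, -3.52746928e+01,  7.07147084e-02,
        2.43282382e-02, -1.09408475e-04]), 'ee_pos': array([0.16443069, 0.52457028, 0.21287904]), 'eef_rot': array([-1.57198914e+00,  8.69750489e-05, -3.03800910e-01]), 'force': array([-0.02526863,  0.55480539,  1.0649596 ]), 'moment': array([ 0.01491223, -0.06179545,  0.01681539]), 'grip_width': 0.09399682643173071} 0.008
scene {'vfov': 52.10071519755286, 'cx': 323.495309562406, 'cy': 236.14784979611863, 'rvec': array([ 1.57179418,  1.75877973, -0.87018699]), 'tvec': array([ 0.17366558, -0.18818888,  1.51187411]), 'shot': 1}
caddy [([299.1, 297.3], 0.86), ([467.7, 306.7], 0.74)]
cover_handle [([413.4, 242.1], 0.93), ([291.4, 251.0], 0.9), ([278.9, 214.0], 0.79), ([169.4, 309.7], 0.74)]
tray [([470.0, 306.7], 0.82)]
nozzle_center []
side {'vfov': 54.00262821387456, 'cx': 318.6149813413983, 'cy': 246.04034094303648, 'rvec': array([ 2.00229209, -0.81922945,  0.47995436]), 'tvec': array([-0.38884122,  0.18707036,  0.93041956]), 'shot': 2}
caddy [([374.4, 252.8], 0.89)]
cover_handle [([235.0, 260.8], 0.93), ([360.4, 264.6], 0.9), ([303.8, 351.5], 0.68), ([484.9, 301.3], 0.57)]
tray [([268.0, 215.3], 0.73)]
nozzle_center []
wrist {'vfov': 66.9720954846498, 'cx': 326.1116348470917, 'cy': 240.96751694745225, 'rvec': array([-2.33452897, -1.71379811, -0.25262418]), 'tvec': array([-0.55057061, -0.02843295,  0.3917813 ]), 'shot': 3}
caddy []
cover_handle []
tray []
nozzle_center []
```

View pics/scene0.png

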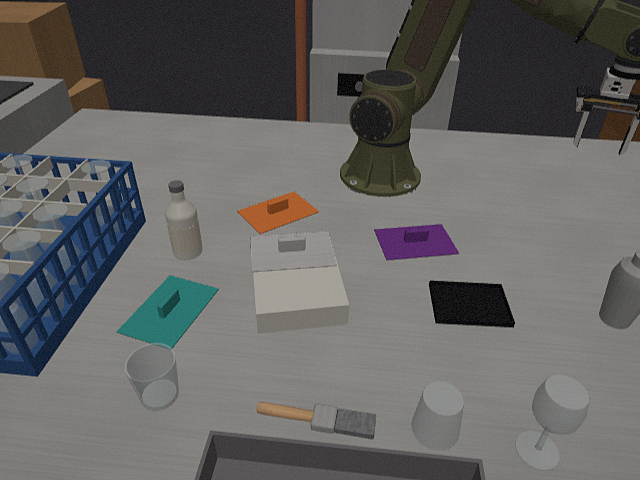

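View pics/side0.png

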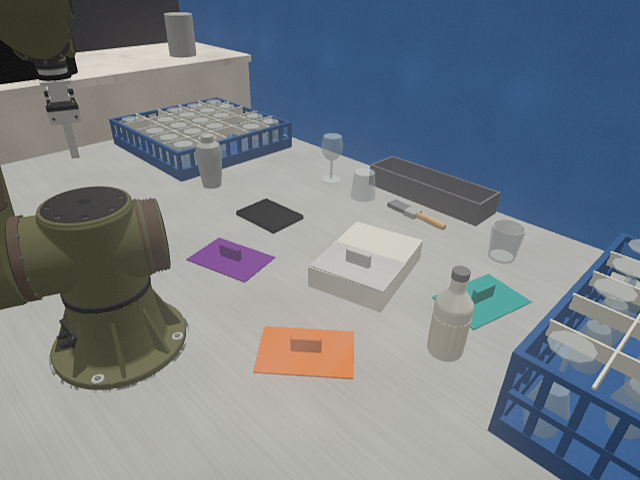

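View pics/wrist0.png

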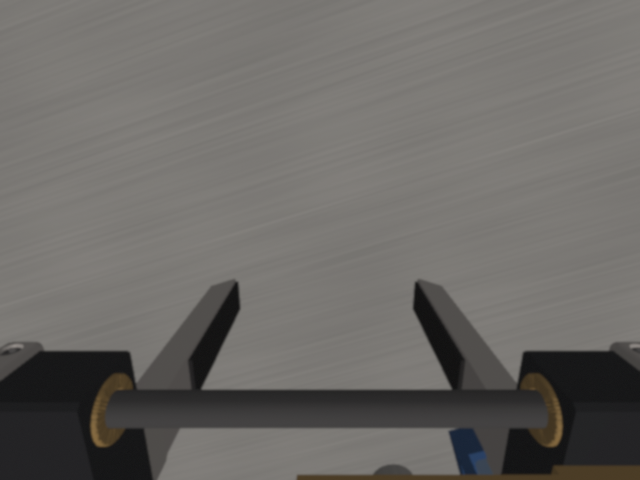

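The scene view shows the caddy at about (299,285) with a grey plate and handle on the robot side (handle at 291,245). The deck faces away from the robot and the black tray is at (470,303). I'll fit the caddy, plate and tray models to the network masks.

```bash
cat > h.py <<'E'
import numpy as np, cv2
from scipy.optimize import minimize
def K(c):
    f=240/np.tan(np.radians(c["vfov"]/2)); return np.array([[f,0,c["cx"]],[0,f,c["cy"]],[0,0,1.]])
def proj(c,P):
    return cv2.projectPoints(np.asarray(P,float).reshape(-1,1,3),c["rvec"],c["tvec"],K(c),None)[0].reshape(-1,2)
def ray(c,px,z):
    R=cv2.Rodrigues(c["rvec"])[0]; o=-R.T@c["tvec"]; d=R.T@np.linalg.solve(K(c),[px[0],px[1],1]); return o+d*(z-o[2])/d[2]
def box(cx,cy,z0,z1,a,b,yaw,off=(0,0)):
    P=[]
    for z in (z0,z1):
        for sx in (-1,1):
            for sy in (-1,1):
                P.append((off[0]+sx*a/2,off[1]+sy*b/2,z))
    P=np.array(P); R=np.array([[np.cos(yaw),-np.sin(yaw)],[np.sin(yaw),np.cos(yaw)]])
    P[:,:2]=P[:,:2]@R.T+[cx,cy]; return P
def sil(c,boxes,S=4):
    m=np.zeros((480*S,640*S),np.uint8)
    for P in boxes:
        h=cv2.convexHull(proj(c,P).astype(np.float32)).reshape(-1,2)
        cv2.fillConvexPoly(m,np.round(((h+0.5)*S-0.5)*16).astype(np.int32),1,shift=4)
    return cv2.resize(m.astype(np.float32),(640,480),interpolation=cv2.INTER_AREA)
def fit(views,model,x0,steps):
    def cost(x): return sum(np.abs(sil(c,model(x))-m).sum() for c,m in views)
    x0=np.array(x0,float); 
    for k in (1,.3):
        s=np.vstack([x0]+[x0+k*np.eye(len(x0))[i]*steps[i] for i in range(len(x0))])
        r=minimize(cost,x0,method="Nelder-Mead",options=dict(initial_simplex=s,xatol=1e-5,fatol=.5,maxiter=250)); x0=r.x
    return r.x,r.fun
E
cat > m1.py <<'E'
from station import ctrl
from h import *
V={}
for n in ["scene","side"]:
    c=ctrl.camera(n); V[n]=(c,{t:ctrl.trace(t,c) for t in ["caddy","tray","cover_handle"]})
    for t,r in V[n][1].items():
        print(n,t,[(q["point"],round(q["confidence"],2),int(q["pixels"].sum())) for q in r])
import pickle; pickle.dump(V,open("v.pkl","wb"))
E
python3 m1.py
```

```text
scene caddy [([300.4, 298.0], 0.6, 5326)]
scene tray [([470.1, 305.1], 0.57, 3273)]
scene cover_handle [([167.9, 305.9], 0.94, 3795), ([291.4, 252.1], 0.93, 2780), ([411.7, 238.0], 0.88, 2256), ([276.6, 212.9], 0.67, 1833)]
side caddy [([374.8, 251.7], 0.79, 3921)]
side tray [([272.0, 217.2], 0.95, 1334)]
side cover_handle [([305.8, 351.6], 0.95, 4492), ([231.3, 261.3], 0.87, 2181), ([488.4, 299.8], 0.77, 2049), ([358.7, 262.0], 0.65, 2641)]
```

```bash
cat > m2.py <<'E'
import pickle; from h import *
V=pickle.load(open("v.pkl","rb"))
sc,si=V["scene"],V["side"]
def pick(v,t,p): return min(v[1][t],key=lambda q:np.hypot(*(np.array(q["point"])-p)))["pixels"].astype(np.float32)
cov=[pick(sc,"cover_handle",(291,252)),pick(si,"cover_handle",(358,262))]
cad=[pick(sc,"caddy",(300,298)),pick(si,"caddy",(375,252))]
tr=[pick(sc,"tray",(470,305)),pick(si,"tray",(272,217))]
def T(cx,cy,y,ox,oy): return cx+np.cos(y)*ox-np.sin(y)*oy, cy+np.sin(y)*ox+np.cos(y)*oy
cm=lambda x:[box(x[0],x[1],.055,.059,.126,.184,x[2]),box(x[0],x[1],.059,.093,.014,.06,x[2])]
p0=ray(sc[0],(291,252),.06); print("cover guess",p0)
views=[(sc[0],cov[0]),(si[0],cov[1])]
best=None
for y in (-.15,0.,.15):
    r=fit(views,cm,[p0[0],p0[1],y],[.01,.01,.06])
    if best is None or r[1]<best[1]: best=r
print("cover",best)
xc=best[0]
for nm,w in (("both",[0,1]),("scene",[0]),("side",[1])):
    U=[((sc,si)[i][0],np.maximum(cov[i],cad[i])) for i in w]
    a=T(xc[0],xc[1],xc[2],.063,0)
    r=fit(U,lambda x:[box(x[0],x[1],0,.055,.25,.184,x[2])]+cm(xc),[a[0],a[1],xc[2]],[.01,.01,.06]); print("caddy",nm,r)
    if nm=="both": xd=r[0]
d=xc[:2]-xd[:2]; y=xd[2]; print("cover in caddy",np.cos(y)*d[0]+np.sin(y)*d[1],-np.sin(y)*d[0]+np.cos(y)*d[1],np.degrees(xc[2]-y))
p0=ray(sc[0],(470,305),.007); b=None
for y0 in (-.3,0,.3,1.3,1.6,1.9):
    r=fit([(sc[0],tr[0]),(si[0],tr[1])],lambda x:[box(x[0],x[1],0,.014,.12,.16,x[2])],[p0[0],p0[1],y0],[.01,.01,.06])
    if b is None or r[1]<b[1]: b=r
print("tray",b,[t.sum() for t in tr])
xt=b[0]
for (c,_),n in ((sc,"scene"),(si,"side")):
    im=c["img"][:,:,::-1].copy()
    for P in cm(xc)+[box(xd[0],xd[1],0,.055,.25,.184,xd[2]),box(xt[0],xt[1],0,.014,.12,.16,xt[2])]:
        q=np.round(proj(c,P)*1).astype(int)
        for i in range(8):
            for j in range(i):
                if bin(i^j).count("1")==1: cv2.line(im,tuple(map(int,q[i])),tuple(map(int,q[j])),(0,0,255),1)
    c0=(200,180) if n=="scene" else (200,160)
    cv2.imwrite(f"pics/fit_{n}.png",cv2.resize(im[c0[1]:c0[1]+200,c0[0]:c0[0]+330],None,fx=2.4,fy=2.4,interpolation=cv2.INTER_CUBIC))
pickle.dump((xc,xd,xt),open("pose.pkl","wb"))
E
python3 m2.py
```

```text
cover guess [ 0.48806153 -0.19869436  0.06      ]
cover (array([ 0.47662776, -0.19898675,  0.2240538 ]), np.float64(307.75))
caddy both (array([ 0.53526011, -0.18065611,  0.25362516]), np.float64(555.4375))
caddy scene (array([ 0.5362662 , -0.18186711,  0.26212112]), np.float64(380.0))
caddy side (array([ 0.53476746, -0.18007834,  0.25681251]), np.float64(136.5))
cover in caddy -0.06135607501613644 -0.003032497832525613 -1.6943139355806511
tray (array([0.54647762, 0.19605158, 0.04571594]), np.float64(246.75)) [np.float32(3273.0), np.float32(1334.0)]
```

View pics/fit_scene.png

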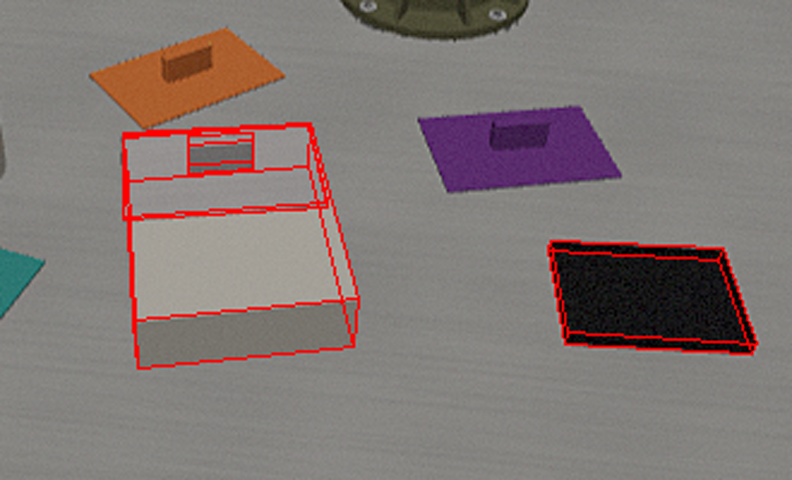

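View pics/fit_side.png

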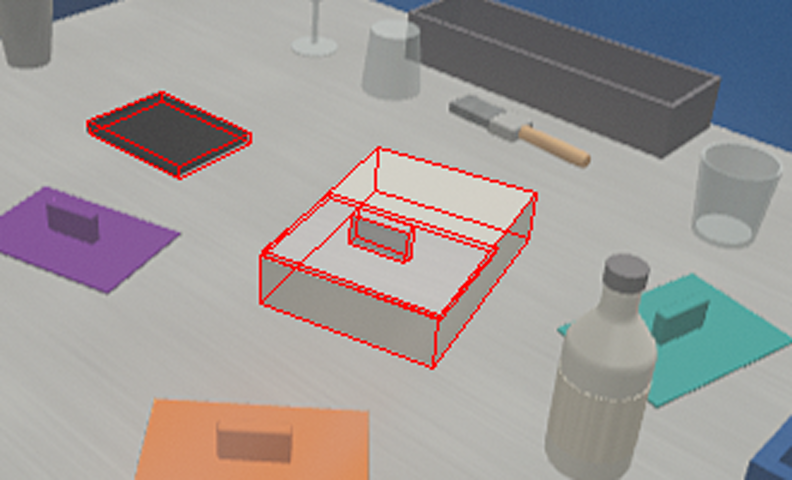

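Both overlays fit well. The caddy is at about (0.535, -0.181) with yaw 0.257, the cover at (0.477, -0.199), and the tray at (0.546, 0.196). I'll move above the handle with the jaws along the caddy's x axis.

Request:
play_rows(twist=[[0,0,-0.033],[0,0,-0.033],[0,0,-0.033],[0,0,-0.033],[0,0,-0.033],[0,0,-0.033],[0,0,-0.033],[0,0,-0.033],[0,0,-0.033],[0,0,-0.033],[0,0,-0.033],[0,0,-0.033]], travel=[[0.31,-0.72,0],[0.31,-0.72,0],[0.31,-0.72,0],[0.31,-0.72,0],[0.31,-0.72,0],[0.31,-0.72,0],[0.31,-0.72,0],[0.31,-0.72,0],[0.31,-0.72,0],[0.31,-0.72,0],[0.31,-0.72,0],[0.31,-0.72,0]], grip=[-0.5,-0.5,-0.5,-0.5,-0.5,-0.5,-0.5,-0.5,-0.5,-0.5,-0.5,-0.5])

```text
time_s: 2.35
ee_pos: [0.3509, 0.0912, 0.2137]
eef_rot: [-1.57, -0.0, -0.928]
force: [0.2, 0.0, 0.3]
grip_width: 0.0707
```

Request:
play_rows(twist=[[0,0,-0.033],[0,0,-0.033],[0,0,-0.033],[0,0,-0.033],[0,0,-0.033],[0,0,-0.033],[0,0,-0.033],[0,0,-0.033],[0,0,0],[0,0,0]], travel=[[0.31,-0.72,0],[0.31,-0.72,0],[0.31,-0.72,0],[0.31,-0.72,0],[0.31,-0.72,0],[0.31,-0.72,0],[0.31,-0.72,0],[0.31,-0.72,0],[0,0,0],[0,0,0]], grip=[-0.5,-0.5,-0.5,-0.5,-0.5,-0.5,-0.5,-0.5,-0.5,-0.5])

```text
time_s: 3.35
ee_pos: [0.4743, -0.1954, 0.213]
eef_rot: [-1.571, 0.001, -1.341]
force: [-0.2, 1.0, -0.3]
grip_width: 0.0703
```

```bash
python3 - <<'E'
from station import ctrl
from h import *
import pickle
o=ctrl.get_obs(); print(o["ee_pos"],o["eef_rot"],o["time_s"],o["grip_width"])
c=ctrl.camera("wrist"); im=c["img"][:,:,::-1].copy()
xc,xd,xt=pickle.load(open("pose.pkl","rb"))
for x in [box(xc[0],xc[1],.055,.059,.126,.184,xc[2]),box(xc[0],xc[1],.059,.093,.014,.06,xc[2])]:
    q=proj(c,x); print(q.round())
    for i in range(8):
        for j in range(i):
            if bin(i^j).count("1")==1: cv2.line(im,tuple(map(int,q[i])),tuple(map(int,q[j])),(0,0,255),1)
cv2.imwrite("pics/w1.png",im)
E
```

```text
[ 0.47433109 -0.19543088  0.21301382] [-1.57143113e+00  6.70376993e-04 -1.34122278e+00] 3.35 0.07034917924269864
[[265. 319.]
 [256. 128.]
 [390. 320.]
 [402. 129.]
 [265. 321.]
 [255. 128.]
 [391. 322.]
 [403. 129.]]
[[321. 263.]
 [321. 201.]
 [336. 263.]
 [336. 201.]
 [320. 277.]
 [320. 208.]
 [337. 277.]
 [338. 208.]]
```

View pics/w1.png

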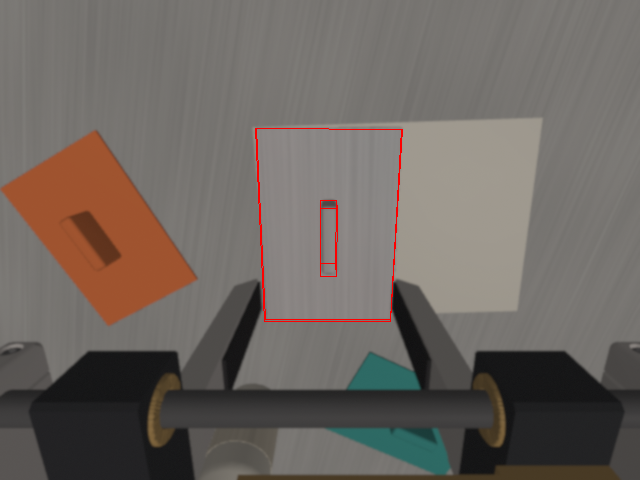

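The wrist overlay matches the handle and plate: the handle is centred at (329,238), and the plate outline runs (256,128)–(391,320). I'll refine the caddy pose from the deck corners in this view and check how far the bottle is.

```bash
python3 - <<'E'
from station import ctrl
from h import *
import pickle
c=ctrl.camera("wrist")
R=cv2.Rodrigues(c["rvec"])[0]; print("cam",-R.T@c["tvec"])
g=cv2.cvtColor(c["img"],cv2.COLOR_RGB2GRAY)
r=ctrl.trace("caddy",c); print([(q["point"],round(q["confidence"],2),int(q["pixels"].sum())) for q in r])
p=cv2.cornerSubPix(g,np.array([[[541,118]],[[518,311]]],np.float32),(7,7),(-1,-1),(3,50,.01)).reshape(-1,2); print(p)
A,B=[ray(c,q,.055)[:2] for q in p]; print(A,B,np.linalg.norm(A-B))
v=(A-B)/np.linalg.norm(A-B); yaw=np.arctan2(-v[0],v[1]); m=(A+B)/2
print("yaw",yaw,"caddy ctr",m-.125*np.array([np.cos(yaw),np.sin(yaw)]),"deck ctr",m-.062*np.array([np.cos(yaw),np.sin(yaw)]))
s=ctrl.camera("scene"); print("bottle",ray(s,(186,252),0))
h=ctrl.boxes_of("cover_handle",c); print([(q["point"],q["confidence"]) for q in h])
E
```

```text
cam [ 0.45425201 -0.11212405  0.38364175]
[([466.3, 209.6], 0.83, 24644)]
[[541.7646   118.502266]
 [515.9541   311.12546 ]]
[ 0.63189302 -0.05875166] [ 0.67891837 -0.23596462] 0.18334616210369195
yaw 0.2593827505282805 caddy ctr [ 0.53458713 -0.17941864] deck ctr [ 0.59547969 -0.16326015]
bottle [ 0.44499494 -0.46330566  0.        ]
[([396.0, 434.3], 0.92), ([102.0, 226.4], 0.56), ([327.5, 216.6], 0.55)]
```

Request:
play_rows(twist=[[0,0,-0.004],[0,0,0],[0,0,0],[0,0,0],[0,0,0],[0,0,0],[0,0,0],[0,0,0],[0,0,0]], travel=[[0.05,-0.07,-0.3],[0,0,-0.5],[0,0,-0.5],[0,0,-0.5],[0,0,-0.5],[0,0,-0.3],[0,0,-0.15],[0,0,0],[0,0,0]], grip=[-0.2,-0.2,-0.2,-0.2,-0.2,-0.2,-0.2,-0.2,-0.2])

```text
time_s: 4.5
ee_pos: [0.4774, -0.1987, 0.0768]
eef_rot: [-1.57, -0.001, -1.346]
force: [0.1, 0.1, 0.3]
grip_width: 0.0565
```

Request:
play_rows(twist=[[0,0,0],[0,0,0],[0,0,0],[0,0,0],[0,0,0],[0,0,0],[0,0,0]], travel=[[0,0,0],[0,0,0],[0,0,0],[0,0,0],[0,0,0],[0,0,0],[0,0,0]], grip=[1,1,1,1,1,1,1], force=20)

```text
time_s: 5.2
ee_pos: [0.477, -0.1987, 0.076]
eef_rot: [-1.571, -0.0, -1.347]
force: [0.2, 0.4, 0.4]
grip_width: 0.014
```

Request:
play_rows(twist=[[0,0,0],[0,0,0.004],[0,0,0.004],[0,0,0.004],[0,0,0.004],[0,0,0.003],[0,0,0.003],[0,0,0],[0,0,0],[0,0,0],[0,0,0],[0,0,0]], travel=[[0.12,0.035,0],[0.24,0.07,0],[0.24,0.07,0],[0.24,0.07,0],[0.24,0.07,0],[0.24,0.07,0],[0.24,0.07,0],[0.24,0.07,0],[0.24,0.07,0],[0.24,0.07,0],[0.1,0.035,0],[0,0,0]], grip=[1,1,1,1,1,1,1,1,1,1,1,1])

```text
time_s: 6.4
ee_pos: [0.5973, -0.1631, 0.076]
eef_rot: [-1.569, -0.0, -1.311]
force: [2.6, 0.2, 2.6]
grip_width: 0.0139
```

```bash
cat > look.py <<'E'
from station import ctrl
from h import *
import sys
tag=sys.argv[1]
o=ctrl.get_obs(); print(o["ee_pos"],o["eef_rot"],o["time_s"],o["grip_width"],o["force"])
for n in ["scene","side","wrist"]:
    c=ctrl.camera(n); im=c["img"][:,:,::-1]
    if n=="scene": im=cv2.resize(im[180:360,200:540],None,fx=2.3,fy=2.3,interpolation=cv2.INTER_CUBIC)
    if n=="side": im=cv2.resize(im[160:340,200:540],None,fx=2.3,fy=2.3,interpolation=cv2.INTER_CUBIC)
    cv2.imwrite(f"pics/{tag}_{n}.png",im)
E
python3 look.py a
```

```text
[ 0.5973312  -0.16310929  0.07600573] [-1.56930738e+00 -4.27772233e-04 -1.31134073e+00] 6.4 0.01393778691031199 [2.6424181  0.21932909 2.62019931]
```

View pics/a_scene.png

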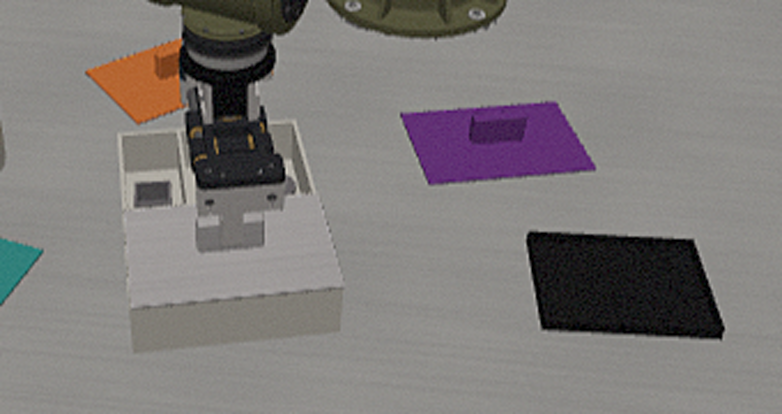

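View pics/a_wrist.png

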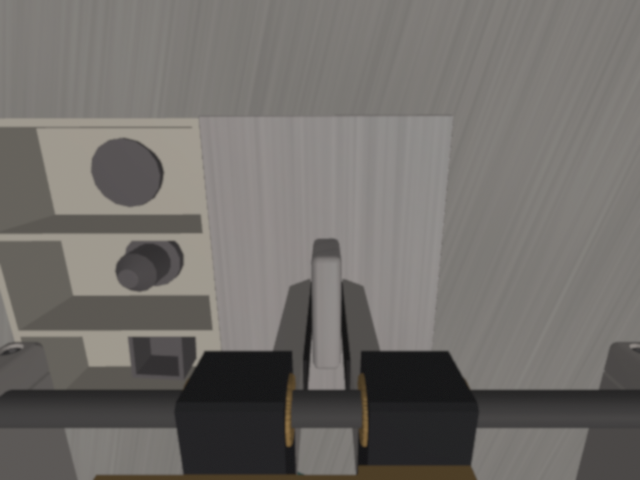

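The cover is off the pockets and the nozzle is in the middle pocket, at wrist (150,262). The plug is in the upper pocket and the strainer cup in the lower one. Next I'll check the plate's position in the caddy frame and locate the nozzle.

```bash
python3 - <<'E'
from station import ctrl
from h import *
c=ctrl.camera("wrist"); im=c["img"][:,:,::-1].copy()
C=np.array([.5349,-.1800]); y=.2588; Rm=np.array([[np.cos(y),-np.sin(y)],[np.sin(y),np.cos(y)]])
def cf(P): P=np.array(P,float); return np.c_[P[:,:2]@Rm.T+C,P[:,2]]
im=cv2.resize(im,None,fx=2,fy=2,interpolation=cv2.INTER_CUBIC)
def poly(P,col): 
    q=np.round(proj(c,P)*2+.5).astype(np.int32); cv2.polylines(im,[q.reshape(-1,1,2)],True,col,1)
for yy in(-.06,0,.06): poly(cf([(-.121,yy-.028,.055),(-.005,yy-.028,.055),(-.005,yy+.028,.055),(-.121,yy+.028,.055)]),(0,0,255))
poly(cf([(0,-.092,.059),(.126,-.092,.059),(.126,.092,.059),(0,.092,.059)]),(0,255,0))
cv2.imwrite("pics/b.png",im[180:720,0:800][:,:])
cv2.imwrite("pics/b2.png",im[180:720,400:1000])
for n in ["scene","wrist","side"]:
    d=ctrl.camera(n) if n!="wrist" else c
    for q in ctrl.trace("nozzle_center",d): print(n,q["point"],round(q["confidence"],2),int(q["pixels"].sum()),ray(d,q["point"],.026))
E
```

```text
wrist [147.9, 261.6] 0.64 2747 [ 0.48348513 -0.18789492  0.026     ]
side [351.8, 276.7] 0.69 111 [ 0.46477068 -0.19306517  0.026     ]
```

View pics/b.png

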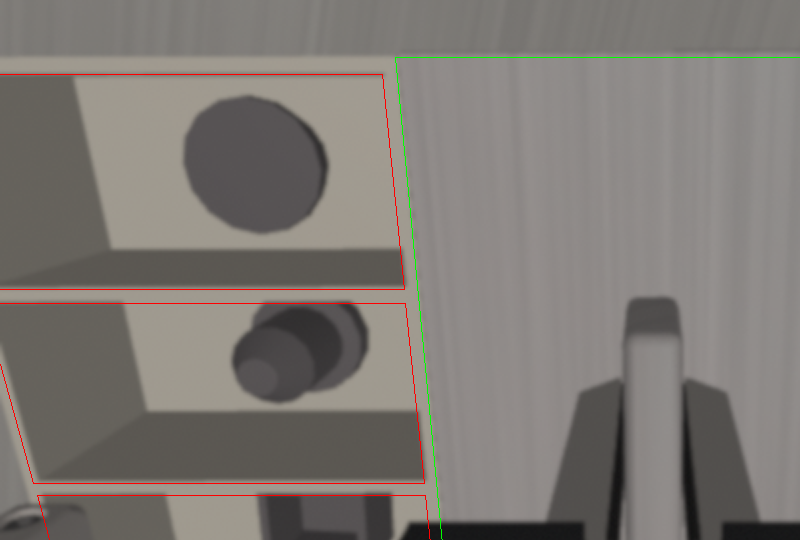

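View pics/b2.png

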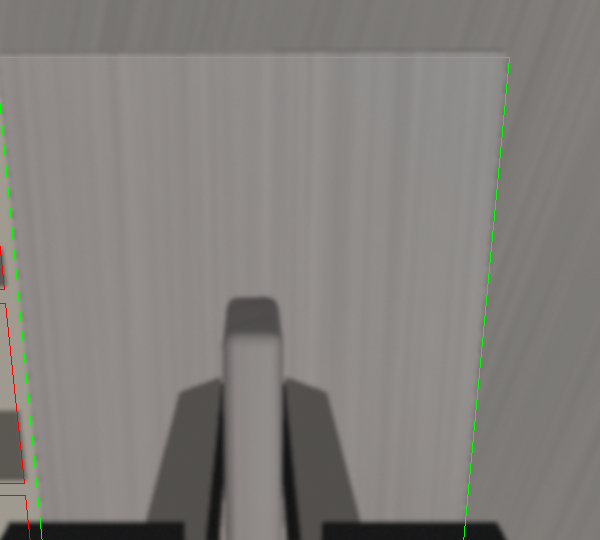

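The plate is within about 0.5 mm of its +63 mm target. I'll release it and rise.

Request:
play_rows(twist=[[0,0,0],[0,0,0],[0,0,0],[0,0,0],[0,0,0],[0,0,0],[0,0,0],[0,0,0],[0,0,0]], travel=[[0,0,0],[0,0,0],[0,0,0],[0,0,0],[0,0,0.3],[0,0,0.6],[0,0,0.7],[0,0,0.4],[0,0,0]], grip=[-0.2,-0.2,-0.2,-0.2,-0.2,-0.2,-0.2,-0.2,-0.2])

```text
time_s: 7.75
ee_pos: [0.5971, -0.1641, 0.1803]
eef_rot: [-1.566, -0.003, -1.312]
force: [1.0, 0.2, 1.2]
grip_width: 0.0562
```

Request:
play_rows(twist=[[0,0,0],[0,0,0],[0,0,0],[0,0,0],[0,0,0],[0,0,0]], travel=[[-0.4,-0.1,0.1],[-0.5,-0.1,0.1],[-0.5,-0.1,0.1],[-0.5,-0.1,0],[-0.4,-0.1,0],[0,0,0]], grip=[-0.3,-0.3,-0.3,-0.3,-0.3,-0.3])

```text
time_s: 8.35
ee_pos: [0.4794, -0.189, 0.1908]
eef_rot: [-1.571, 0.0, -1.313]
force: [-0.4, 0.3, -0.0]
grip_width: 0.0612
```

```bash
python3 look.py c; cat > noz.py <<'E'
from station import ctrl
from h import *
def circ(x,y,r,z): a=np.linspace(0,2*np.pi,32,endpoint=False); return np.c_[x+r*np.cos(a),y+r*np.sin(a),np.full(32,z)]
def nz(x,z0): 
    C=lambda r,z: circ(x[0],x[1],r,z0+z)
    return [np.r_[C(.019,0),C(.019,.008)],np.r_[C(.013,.008),C(.013,.03)],np.r_[C(.013,.03),C(.006,.04)]]
if __name__=="__main__":
    c=ctrl.camera("wrist"); r=ctrl.trace("nozzle_center",c); print([(q["point"],q["confidence"],int(q["pixels"].sum())) for q in r])
    m=r[0]["pixels"].astype(np.float32)
    x,f=fit([(c,m)],lambda x:nz(x,.006),ray(c,r[0]["point"],.026)[:2],[.01,.01]); print("nozzle",x,f)
    C=np.array([.5349,-.1800]); y=.2588; d=x-C; print("in caddy",np.cos(y)*d[0]+np.sin(y)*d[1],-np.sin(y)*d[0]+np.cos(y)*d[1])
    im=c["img"][:,:,::-1].copy()
    for P in nz(x,.006): cv2.polylines(im,[np.round(cv2.convexHull(proj(c,P).astype(np.float32))).astype(np.int32)],True,(0,0,255),1)
    cv2.imwrite("pics/n.png",im)
E
python3 noz.py
```

```text
[ 0.47935526 -0.18901966  0.19084711] [-1.57146250e+00  3.60703389e-04 -1.31346026e+00] 8.35 0.06115435144704105 [-0.44167048  0.30019554 -0.0351668 ]
[([328.2, 225.7], 0.57, 1169)]
nozzle [ 0.48131853 -0.19216897] 56.75
in caddy -0.05491137835984117 0.0019488910186674802
```

View pics/n.png

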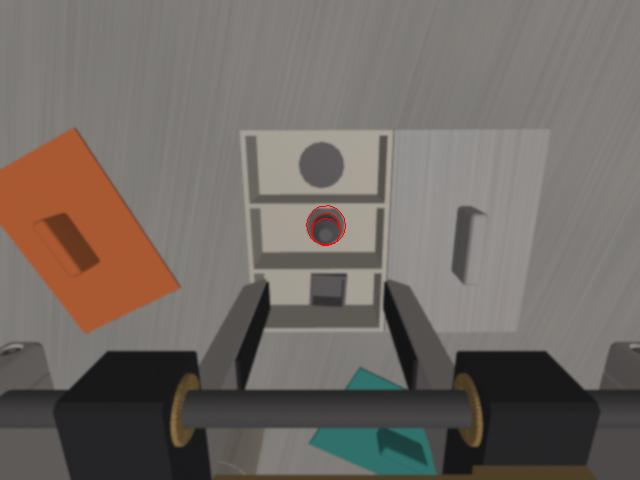

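View pics/c_scene.png

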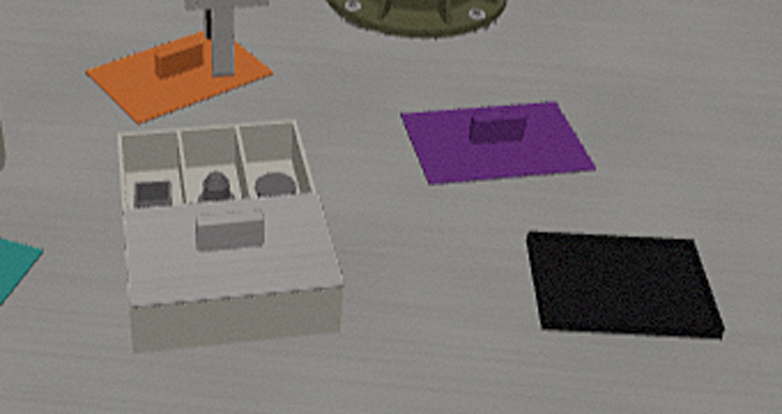

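The overlay fits the nozzle at (0.481, -0.192), with its flange centre at wrist (326,225). The cover lies flat on the deck. I'll descend now.

Request:
play_rows(twist=[[0,0,0],[0,0,0],[0,0,0],[0,0,0],[0,0,0],[0,0,0],[0,0,0],[0,0,0],[0,0,0],[0,0,0],[0,0,0]], travel=[[0.04,-0.06,-0.3],[0,0,-0.5],[0,0,-0.5],[0,0,-0.5],[0,0,-0.5],[0,0,-0.4],[0,0,-0.3],[0,0,-0.2],[0,0,-0.1],[0,0,0],[0,0,0]], grip=[-0.2,-0.2,-0.2,-0.2,-0.2,-0.2,-0.2,-0.2,-0.2,-0.2,-0.2])

```text
time_s: 9.7
ee_pos: [0.4834, -0.1918, 0.0265]
eef_rot: [-1.57, -0.001, -1.312]
force: [-0.1, 0.4, 0.3]
grip_width: 0.0562
```

Request:
play_rows(twist=[[0,0,0],[0,0,0],[0,0,0]], travel=[[-0.03,-0.01,-0.04],[0,0,0],[0,0,0]], grip=[-0.2,0,0.2])

```text
time_s: 10.0
ee_pos: [0.4816, -0.1923, 0.0242]
eef_rot: [-1.571, -0.0, -1.312]
force: [0.3, -0.3, 0.4]
grip_width: 0.0439
```

Request:
play_rows(twist=[[0,0,0],[0,0,0],[0,0,0],[0,0,0],[0,0,0],[0,0,0]], travel=[[0,0,0],[0,0,0],[0,0,0],[0,0,0],[0,0,0],[0,0,0]], grip=[1,1,1,1,1,1], force=12)

```text
time_s: 10.6
ee_pos: [0.4816, -0.1922, 0.024]
eef_rot: [-1.571, -0.0, -1.312]
force: [-0.4, -0.1, 0.7]
grip_width: 0.0256
```

```bash
python3 look.py d
```

```text
[ 0.48157304 -0.19222007  0.02402536] [-1.57068169e+00 -8.99914143e-05 -1.31231146e+00] 10.6 0.025603940780284017 [-0.43505124 -0.12016223  0.71278976]
```

View pics/d_wrist.png

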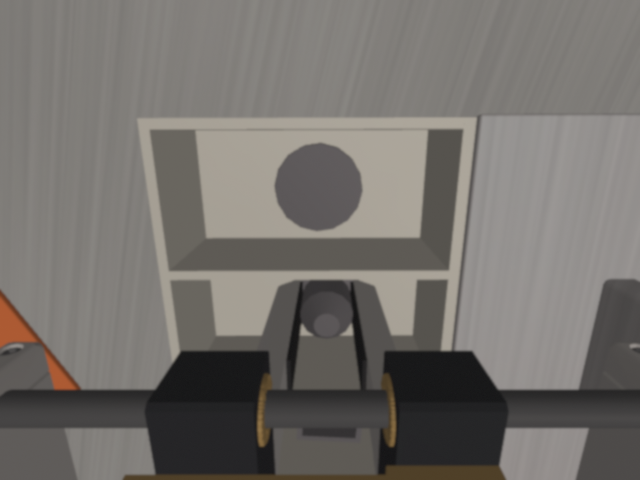

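The grip is on the body: the width reads 25.6 mm and the nozzle sits between the pads at (327,312). I'll lift it and carry it to the tray.

Request:
play_rows(twist=[[0,0,0],[0,0,0],[0,0,0],[0,0,0],[0,0,0],[0,0,0],[0,0,0],[0,0,0]], travel=[[0,0,0.1],[0,0,0.3],[0,0,0.5],[0,0,0.5],[0,0,0.5],[0,0,0.5],[0,0,0.3],[0,0,0.1]], grip=[1,1,1,1,1,1,1,1])

```text
time_s: 11.55
ee_pos: [0.4819, -0.1924, 0.1657]
eef_rot: [-1.569, -0.002, -1.312]
force: [0.5, 1.4, -0.5]
grip_width: 0.0255
```

Request:
play_rows(twist=[[0,0,0],[0,0,0],[0,0,0],[0,0,0],[0,0,0],[0,0,0],[0,0,0],[0,0,0],[0,0,0],[0,0,0],[0,0,0],[0,0,0]], travel=[[0.05,0.3,0],[0.1,0.6,0],[0.12,0.7,0],[0.12,0.7,0],[0.13,0.8,0],[0.13,0.8,0],[0.13,0.8,0],[0.13,0.8,0],[0.13,0.8,0],[0.12,0.7,0],[0.1,0.5,0],[0.05,0.25,0]], grip=[1,1,1,1,1,1,1,1,1,1,1,1])

```text
time_s: 12.75
ee_pos: [0.5462, 0.1978, 0.1626]
eef_rot: [-1.573, 0.0, -1.31]
force: [0.1, 0.2, -0.5]
grip_width: 0.0256
```

```bash
python3 look.py e
```

```text
[0.54618714 0.19782276 0.16258477] [-1.57274710e+00  1.70736721e-04 -1.31014375e+00] 12.75 0.025580475299099854 [ 0.05180831  0.19204307 -0.4708665 ]
```

View pics/e_wrist.png

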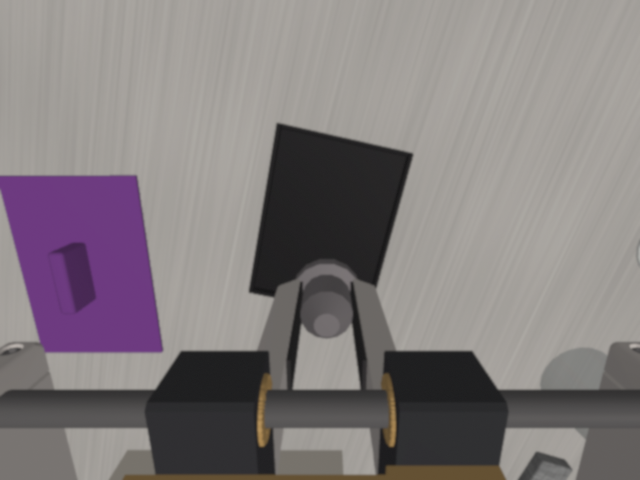

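View pics/e_side.png

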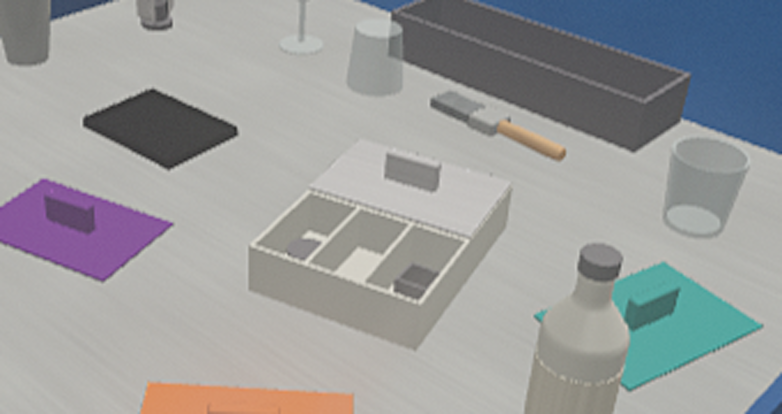

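View pics/e_scene.png

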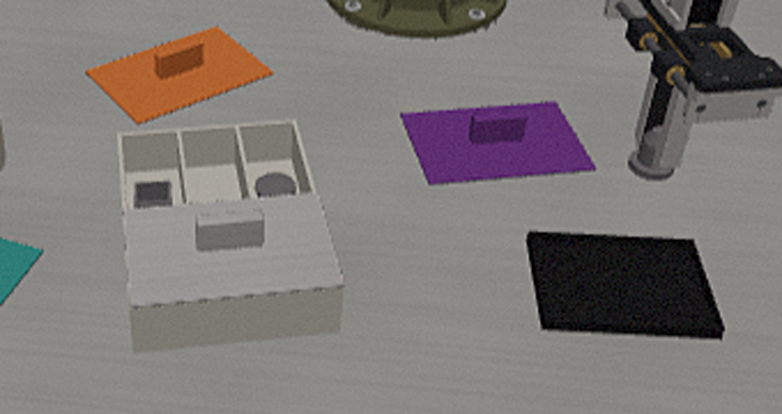

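```bash
python3 - <<'E'
from station import ctrl
from h import *
c=ctrl.camera("wrist")
for p in [(278,124),(411,154),(250,292)]: print(ray(c,p,.014))
print((ray(c,(411,154),.014)+ray(c,(250,292),.014))/2)
o=ctrl.get_obs(); print(o["ee_pos"],o["eef_rot"])
E
```

```text
[0.48327372 0.27347421 0.014     ]
[0.59888637 0.27877356 0.014     ]
[0.49095254 0.11667545 0.014     ]
[0.54491946 0.19772451 0.014     ]
[0.54664701 0.19469328 0.16338606] [-1.57186508e+00 -1.98621233e-04 -1.31234333e+00]
```

Request:
play_rows(twist=[[0,0,0],[0,0,0],[0,0,0],[0,0,0],[0,0,0],[0,0,0],[0,0,0],[0,0,0],[0,0,0],[0,0,0],[0,0,0],[0,0,0]], travel=[[0,0,-0.3],[0,0,-0.4],[0,0,-0.5],[0,0,-0.5],[0,0,-0.4],[0,0,-0.3],[0,0,-0.2],[0,0,-0.1],[0,0,-0.05],[0,0,0],[0,0,0],[0,0,0]], grip=[1,1,1,1,1,1,1,1,1,1,1,1])

```text
time_s: 14.15
ee_pos: [0.5473, 0.1954, 0.027]
eef_rot: [-1.57, 0.0, -1.312]
force: [-0.0, -1.0, -1.2]
grip_width: 0.0253
```

Request:
play_rows(twist=[[0,0,0],[0,0,0],[0,0,0],[0,0,0],[0,0,0]], travel=[[0,0,-0.04],[0,0,-0.03],[0,0,-0.02],[0,0,0],[0,0,0]], grip=[1,1,1,1,1])

```text
time_s: 14.65
ee_pos: [0.547, 0.1953, 0.022]
eef_rot: [-1.571, -0.0, -1.312]
force: [-0.6, 0.9, 2.4]
grip_width: 0.0254
```

Contact shows as +2.4 N in z. I'll open gently and back off.

Request:
play_rows(twist=[[0,0,0],[0,0,0],[0,0,0],[0,0,0],[0,0,0],[0,0,0]], travel=[[0,0,0],[0,0,0],[0,0,0],[0,0,0],[0,0,0],[0,0,0]], grip=[0.4,0.3,0.1,0,-0.1,-0.1])

```text
time_s: 15.25
ee_pos: [0.5471, 0.1953, 0.022]
eef_rot: [-1.571, -0.0, -1.312]
force: [0.9, -0.0, -0.6]
grip_width: 0.0516
```

Request:
play_rows(twist=[[0,0,0],[0,0,0],[0,0,0],[0,0,0],[0,0,0],[0,0,0],[0,0,0],[0,0,0]], travel=[[0,0,0.1],[0,0,0.3],[0,0,0.5],[0,0,0.6],[0,0,0.6],[0,0,0.6],[0,0,0.3],[0,0,0]], grip=[-0.1,-0.1,-0.1,-0.1,-0.1,-0.1,-0.1,-0.1])

```text
time_s: 16.05
ee_pos: [0.5479, 0.1956, 0.1754]
eef_rot: [-1.566, 0.0, -1.312]
force: [-0.1, 0.3, -0.1]
grip_width: 0.0519
```

```bash
python3 look.py f; sed 's/\.006)/.004)/g' noz.py > noz2.py; python3 noz2.py
```

```text
[0.54789911 0.19558902 0.17541432] [-1.56570183e+00  1.26146241e-04 -1.31220563e+00] 16.05 0.05193153770836597 [-0.08635884  0.31866436 -0.10095947]
[([329.2, 223.8], 0.91, 1218)]
nozzle [0.54684355 0.19558218] 111.0
in caddy 0.10766505414024953 0.36001785523874746
```

View pics/f_scene.png

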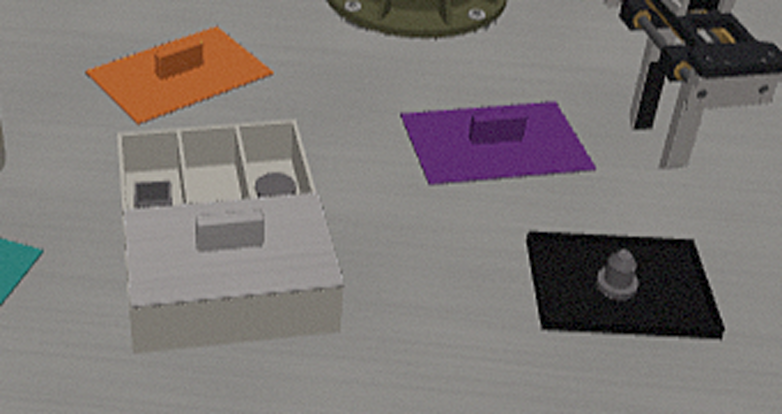

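View pics/n.png

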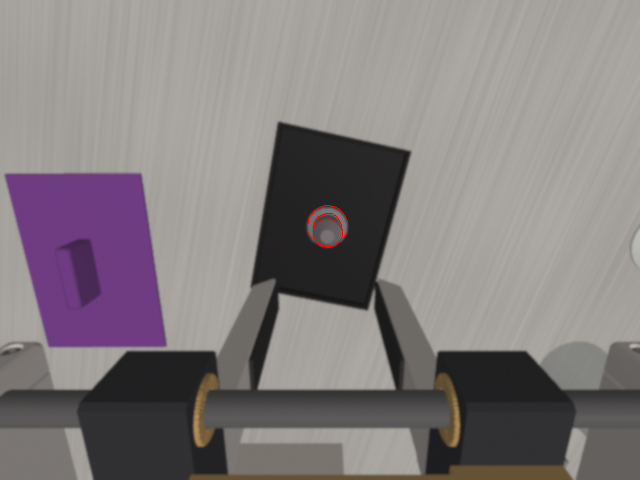

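View pics/f_side.png

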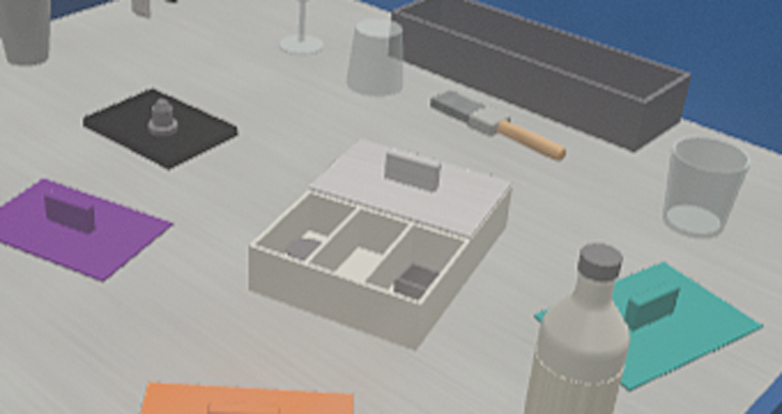

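The nozzle stands upright, flange down, in the tray (scene crop 619,275). The plate lies flat on the deck and the robot is clear of everything. Handing in.

```bash
python3 -c "
from station import ctrl
print(ctrl.hand_in())"
```

```text
the job is handed in; nothing more can be done
None
```

The job is done and handed in at about 16 s of robot time. No verdict is reported, so the checks below are my own.

- **Cover plate:** I slid it about 124 mm by its handle onto the caddy's deck and released it lying flat. While still gripped, its outline was within about 0.5 mm of the +63 mm target. I did not measure it again after release, but the later pictures show it unmoved.
- **Nozzle:** It was in the middle pocket. I gripped it by the body (about 25.6 mm wide), lifted it out and set it down in the tray with a contact force of about 2.4 N. The last pictures show it upright, flange down, at (0.547, 0.196), within about 3 mm of the tray centre.
- **Other objects:** The drain plug, the strainer cup and the three coloured look-alikes were not touched. Wrist forces at the end of each move were below 4 N.
- **Disagreements:** Two separate estimates of the caddy and tray positions agreed to 1–2 mm. The handle detector and one side-view nozzle reading were further off, so I used the model fits instead.

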